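# Turn a belt buckle over on the two-sided bench stand and lock it

### The arm

A 6-joint arm with a two-finger parallel gripper is mounted at the origin on the work surface. World frame = base frame: x ahead of the robot, y to its left, z up, the work surface at z = 0. Lengths are in m, angles in degrees, forces in N, time in s.
With the tool pointing down it reaches from about 0.4 to 0.825 m from the base axis. Payload 7 kg.
Tool frame: the origin (TCP) lies at the centre of the arm's flange, where the gripper is bolted on; the fingertips stand 178 mm ahead of it and the grasp point (between the pads) lies 159 mm ahead of it; z points along the fingers, y is the line along which they close (so a half turn about z gives the same grasp; the last joint's range is limited). The gripper opens to 88 mm and grips with 3 to 60 N. Pads are 19 mm wide; open, the fingers measure 130 mm over their backs; the gripper's body (78 mm by 193 mm) begins 47 mm behind the grasp point.
Start: joints at [91.622, 20.546, 0.682, 0, -70.136, -16.507], TCP at [0.173, 0.652, 0.405] pointing down, gripper open.
Joint ranges: [-176.03, 176.03], [-82.01, 121.73], [-58.28, 71.71], [-173.87, 95.51], [-174.79, -0.11], [-173.66, 173.66]. Speed limits (degrees/s): [136.94, 136.94, 172.46, 180, 180, 180].

### API

Orientations are given as [roll, pitch, yaw] about the fixed x, y, z axes, in that order (R = Rz(yaw) Ry(pitch) Rx(roll)).
In Python, from plant import telemetry, snapshot, workorder, nets gives the robot as it stands.
- The arm moves only by the shell command python3 -m creep 'ROWS'. ROWS is JSON, a list that holds one entry, the list of rows, each a list of 5 numbers: the shift along the tool's x, y, z normalised to -1 to 1, where 1 is 0.2 m, then the turn about the tool's z normalised to -1 to 1, where 1 is pi/2 rad, then the opening, from 0 (shut) to 1 (fully open). In form: [[[x, y, z, spin, hand], ...]]. A call has 1 to 8 rows; each row shifts and turns the commanded pose from where the row before left it, along the tool's axes as they then stand; what a row does not reach is not made up. A row lasts 1/12 s, in which the tool goes at most 41.7 mm and 7.16 degrees, less where a joint would pass 70% of its speed; a pose out of reach is approached as far as the arm can. A call with a number of a shift or a turn outside -1 to 1 is refused whole. A call with a gripper value outside its range is refused whole. The fingers move at their own pace and stop on an object; the grip force is fixed at half the most. Time passes only in rows, so rows that do not move let the fingers close. It gives the time, the measured TCP pose, the force, the opening and the grip force at its end, in the units of the state.
- telemetry.get_obs(): the state, without advancing time (a new reading comes with each control period).
- snapshot(name): name is "side" or "top"; returns a dict with "frame" (480x640x3 uint8, red, green, blue), "fx", "fy", "cx", "cy" (pixels), "rvec" (rotation vector, rad) and "tvec" (3), from world to camera coordinates, as OpenCV has them. Camera axes: x right, y down, z forward; pixel columns grow to the right and rows downward; lengths in m; the calibration is good to about 2 mm. A picture is of the moment at which its call begins. There is no depth.
- workorder.close_job(): hands the job in; it is judged then, once.
Trained networks look in a picture, given as the dict that the camera call returned (one of the last four; its "shot" number tells which), for a name from the list of things; names that differ only in an ending like _2 or _b are one class to them, and where a whole thing is asked for, a point or a joint stands for the part that bears it (a point fixed in the world has none). Each returns a list of dicts, best first, with "confidence" (0 to 1); they miss things now and then, are a little off and sometimes report something else, mostly with a low value. They report only what shows in the picture. A call takes as long as a camera call. They do not tell look-alikes from the thing itself.
- nets.find_in(picture, query): "uv" ([column, row] in pixels, amid what is visible of it).
- nets.masks_of(picture, query): "region" (480x640 bool, what is visible of it) and "uv" ([column, row] in pixels, amid what is visible of it).
- nets.landmark_of(picture, query): "uv" ([column, row] in pixels: a listed point, or the origin of a listed thing).
The state is a dict: "clock": time; "joint_pos": joint angles; "qvel": joint speeds; "tau": joint torques, N m; "tool_pos": TCP position; "orientation": TCP orientation; "force": force on the tool from outside, world axes, zero at the start; "moment": the same for the moment, N m; "opening": finger opening in m; "gripper_force": force on a finger pad.
Only numpy, scipy, OpenCV 4.12 (cv2) and the standard library are available. Lean on these libraries where they do the work, as an engineer would, in place of code of your own. Each camera call takes 0.05 s, during which the arm holds its last target. There are 200 camera calls.

### The job

The belt buckle leans on the plain side of the two-sided stand with its back (wire loop and stud) showing. Turn it over the ridge onto the other side of the stand, decorated face outwards, standing fully home on its ledge, centred and flat against the wood, and let go of it. Then turn the catch past its click so that its tongue lies across the buckle, and leave the other things on the bench alone.

Things in the scene. Friction and masses are not known exactly. Their poses are not given: they have to be found in the camera images.
- stand: Fixed dark stone slab 240 x 240 x 50 mm on the bench, carrying a wooden tent-shaped stand: two mirror-image rests leaning 30 deg from vertical against each other, ridge top 126 mm above the bench, on a base board 60 mm above the bench. Origin: slab's underside, below the middle of the ridge; x along the ridge, z up. Catch rest on its -y side, plain rest on its +y side.
- catch_rest: Rest on the catch side. Origin: on the ledge, middle of its length, at the face of the ribs. x along the ridge, z up the slope, -y square out of the face. Two ribs 10 mm wide at x = +-28 mm, z 0 to 60, faces at y = 0; open between (46 mm), so loop, stud or medallion fits in. A well placed buckle has this origin and these axes, but its y is -2.5 mm.
- catch_ledge (a point): Middle of the catch rest's ledge, 7 mm out from the ribs (at y = -7 mm in the catch rest's frame). The ledge is 90 mm long, square to the slope, 14 mm deep, and ends in a lip 6 mm thick, 8 mm high. The plain rest has the same ledge. The buckle's edge stands in this channel.
- buckle: Loose steel belt-buckle plate 70 (x) x 5 (y) x 104 mm (z), about 0.16 kg. Origin: middle of the short edge it stands on, mid-thickness; z up the plate, -y out of the decorated front, +y out of the back. Back: wire loop 28 mm wide, 9.5 mm out, 18 mm up, and stud 6 mm across, 10 mm out, 46 mm up. At first it leans on the plain rest, back outwards, like a mirror image of its final place.
- medallion (a point): Top of the round medallion (26 mm across, 4 mm high, in a ring of beads) on the buckle's front face, at (0, -6.5, 42) mm in the buckle's frame.
- buckle_pinch (a point): Point inside the plate 15 mm below the middle of its top edge, (0, 0, 89) mm in the buckle's frame. Both faces are bare above 60 mm; the top 44 mm stands above the ribs. A pinch here across the thickness, tool in line with the plate, gripper opened to about 40 mm, clears the stand.
- catch (a joint): Turn catch on an upright post, axis vertical. 0 = open (start, at most 0.1), tongue pointing away from the ridge; 1.3 rad = closed, tongue parallel to the ridge across the buckle's lower corner, 5 mm in front of it. Grows counter-clockwise seen from above. A toggle spring (up to 0.06 N m) pushes it to the nearer end: past half-way, 0.65, it clicks and closes by itself.
- catch_grip (a point): On the catch's axis (x -75, y -41 mm in the stand's frame), 129 mm above the bench: middle of its upright bar grip, 32 mm long, 12 thick, heights 114 to 143 mm. Turns with the catch: x along the bar, z up; the bar is parallel to the ridge when the catch is at 0.65. Tongue: 54 mm from the axis, heights 97 to 105 mm, 0.65 rad clockwise of this x.
- concho: Bystander: loose brass disc 36 mm across, 6 mm high, lying on the slab at a far corner on the plain side. Origin: centre of its underside.
- jar: Bystander: white jar, 60 mm across, 55 mm high, on the bench. Origin: centre of its underside.
- maul: Bystander: wooden maul standing on its head, 60 mm across, 175 mm high, on the bench. Origin: centre of its underside.
- awl: Bystander: wooden-handled awl lying on the bench beyond the slab, crosswise, about 200 mm long. Origin: below its middle.
Things that resemble listed ones, but are neither listed nor needed, are in the scene too. Several things have the shape of the buckle; the one meant has the colours described above.

How it is judged:
By the outcome, as a careful person would: the job done as asked, in the order asked, and still so for the second after the job is handed in, with the robot touching nothing.
It also fails if it takes over 54 s, if anything falls off the work surface, if the arm or the gripper's body presses on something with over 40 N, if the wrist force passes 120 N, or if a joint passes its speed limit or range.

## Working session

There is one attempt and no reset: what is moved stays moved. The work goes in short steps, Python scripts to look and compute and a shell command to move; the robot and the scene stay as the last step left them, time stands still between calls to the robot, and variables do not carry over. Pictures are saved under pics/ and viewed, at most 10 in all, crops included, and the job is handed in when it is done.

```bash
mkdir -p pics; ls
cat > h.py <<'E'
import numpy as np, cv2
from plant import telemetry, snapshot, workorder, nets
from scipy.spatial.transform import Rotation as R
def P(s):
    Rm=cv2.Rodrigues(np.array(s["rvec"],float))[0]; return Rm,np.array(s["tvec"],float).ravel()
def proj(s,X):
    Rm,t=P(s); c=np.atleast_2d(X)@Rm.T+t
    return np.c_[s["fx"]*c[:,0]/c[:,2]+s["cx"], s["fy"]*c[:,1]/c[:,2]+s["cy"]]
def ray(s,uv):
    Rm,t=P(s); d=Rm.T@np.array([(uv[0]-s["cx"])/s["fx"],(uv[1]-s["cy"])/s["fy"],1]); return -Rm.T@t,d
def atz(s,uv,z):
    o,d=ray(s,uv); return o+d*(z-o[2])/d[2]
def tri(s1,a,s2,b):
    o1,d1=ray(s1,a);o2,d2=ray(s2,b); d1/=np.linalg.norm(d1); d2/=np.linalg.norm(d2)
    k=np.linalg.lstsq(np.c_[d1,-d2],o2-o1,rcond=None)[0]; p,q=o1+k[0]*d1,o2+k[1]*d2
    return (p+q)/2,np.linalg.norm(p-q)
E
python3 - <<'E'
from h import *
o=telemetry.get_obs(); print({k:np.round(v,3) for k,v in o.items()})
S={n:snapshot(n) for n in("side","top")}
for n,s in S.items():
    cv2.imwrite(f"pics/{n}0.png",s["frame"][...,::-1]); o,_=ray(s,(320,240)); print(n,o,s["fx"])
for q in["stand","catch_rest","catch_ledge","buckle","medallion","buckle_pinch","catch_grip","concho","jar","maul","awl"]:
    for n,s in S.items(): print(q,n,[(np.round(r["uv"]),round(r["confidence"],2)) for r in nets.landmark_of(s,q)[:4]])
E
```

```text
pics
{'clock': np.float64(0.0), 'joint_pos': array([ 9.1622e+01,  2.0590e+01,  6.3500e-01, -1.9000e-02, -7.0137e+01,
       -1.6506e+01]), 'qvel': array([-0.085,  0.106, -0.021, -0.044,  0.047, -0.039]), 'tau': array([-0.0000e+00, -5.8271e+01,  2.9305e+01,  6.9970e+00,  7.0000e-03,
       -0.0000e+00]), 'tool_pos': array([0.173, 0.652, 0.404]), 'orientation': array([ 1.79906e+02, -9.00000e-03, -1.48900e+01]), 'force': array([-0.491,  0.035,  0.076]), 'moment': array([0.008, 0.044, 0.059]), 'gripper_force': np.float64(0.0), 'opening': np.float64(0.088)}
side [ 0.11716842 -1.12585444  0.87349927] 601.0890540880206
top [ 0.31204196 -0.00221691  1.72955971] 612.093540825658
stand side [(array([318., 247.]), 0.61), (array([331., 229.]), 0.48)]
stand top [(array([292., 225.]), 0.77)]
catch_rest side [(array([328., 226.]), 0.82)]
catch_rest top [(array([304., 222.]), 0.68), (array([286., 224.]), 0.46)]
catch_ledge side [(array([330., 229.]), 0.59)]
catch_ledge top [(array([311., 217.]), 0.92), (array([294., 227.]), 0.7)]
buckle side [(array([216., 247.]), 0.9), (array([325., 180.]), 0.84), 
[... 224 characters left out ...]
[288., 223.]), 0.98), (array([253., 319.]), 0.87), (array([193., 173.]), 0.57), (array([293., 220.]), 0.38)]
buckle_pinch side [(array([320., 192.]), 0.77), (array([354., 186.]), 0.7), (array([213., 229.]), 0.69)]
buckle_pinch top [(array([202., 156.]), 0.96), (array([291., 222.]), 0.83), (array([237., 316.]), 0.67)]
catch_grip side [(array([300., 221.]), 0.53)]
catch_grip top []
concho side []
concho top [(array([189., 214.]), 0.72), (array([250., 201.]), 0.63)]
jar side [(array([400., 379.]), 0.61)]
jar top [(array([468., 234.]), 0.94)]
maul side [(array([294., 189.]), 0.81)]
maul top [(array([188., 216.]), 0.92)]
awl side [(array([406., 229.]), 0.65)]
awl top [(array([300., 147.]), 0.79)]
```

View pics/side0.png

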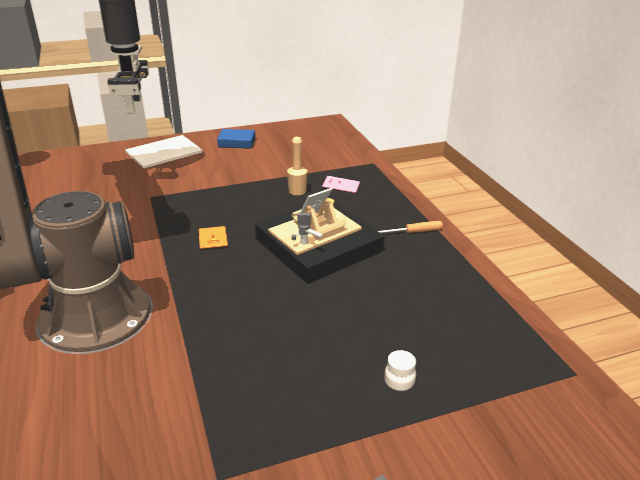

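View pics/top0.png

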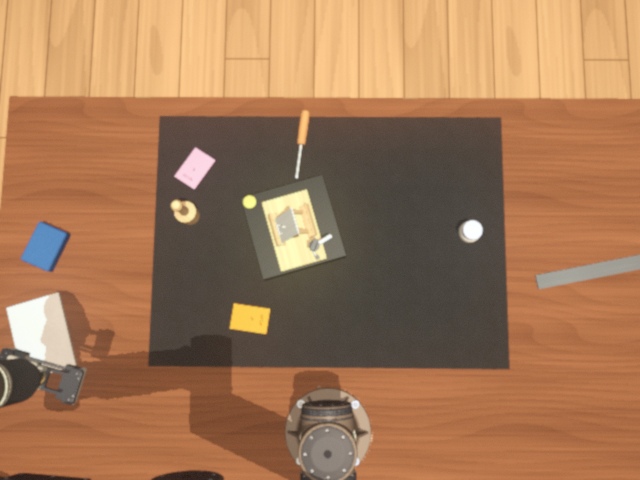

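Run:
```python
from h import *
t=cv2.imread("pics/top0.png")[160:290,230:360]; s=cv2.imread("pics/side0.png")[170:280,245:395]
a=cv2.resize(t,(520,520),interpolation=cv2.INTER_CUBIC); cv2.imwrite("pics/zt.png",a)
cv2.imwrite("pics/zs.png",cv2.resize(s,(750,550),interpolation=cv2.INTER_CUBIC))
```

```text
(no output)
```

View pics/zt.png

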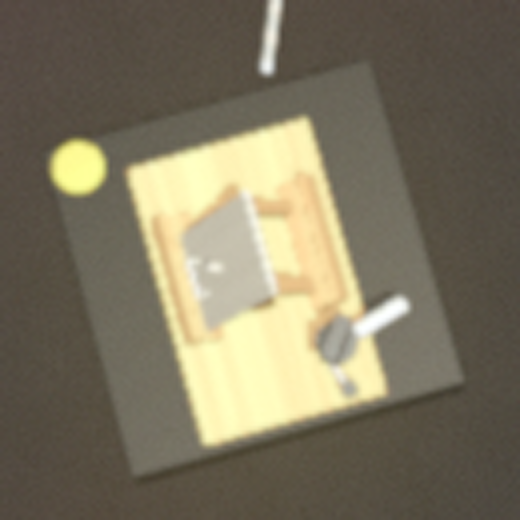

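View pics/zs.png

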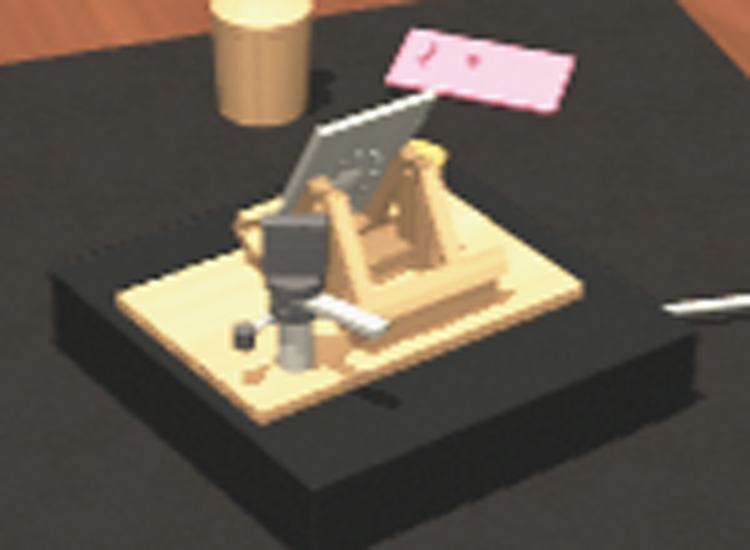

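```bash
cat > fit.py <<'E'
from h import *
from scipy.optimize import least_squares
def fit(S,p0,edges,w=4):
    # edges: {view:[(A,B),...]} in stand frame
    def W(p,X): c,s=np.cos(p[2]),np.sin(p[2]); return np.array(X)@np.array([[c,s,0],[-s,c,0],[0,0,1]])+[p[0],p[1],0]
    p=np.array(p0,float)
    for it in range(6):
        D=[]
        for n,E in edges.items():
            g=cv2.GaussianBlur(cv2.cvtColor(S[n]["frame"],cv2.COLOR_RGB2GRAY).astype(np.float32),(0,0),.7)
            for A,B in E:
                a=np.linspace(.08,.92,30)[:,None]; X=(1-a)*np.array(A)+a*np.array(B)
                uv=proj(S[n],W(p,X)); d=uv[-1]-uv[0]; d/=np.hypot(*d); nn=np.array([-d[1],d[0]])
                t=np.arange(-w,w+.01,.25); M=(uv[:,None]+t[None,:,None]*nn).astype(np.float32)
                v=cv2.remap(g,M[...,0],M[...,1],cv2.INTER_LINEAR); gr=np.abs(np.gradient(v,axis=1)).mean(0)
                gr=np.abs(np.gradient(v.mean(0)))
                k=gr.argmax(); ww=gr[max(0,k-3):k+4]; off=(t[max(0,k-3):k+4]*ww).sum()/ww.sum()
                D.append((n,X,uv+off*nn,nn,off,gr.max()))
        r=lambda q:np.concatenate([((proj(S[n],W(q,X))-uv)@nn) for n,X,uv,nn,_,_ in D])
        s=least_squares(r,p,loss="soft_l1",f_scale=.5); p=s.x; w=max(1.5,w*.75)
    return p,[(n,np.round(r_[4],2),np.round(r_[5],1)) for n,*_ in [0] for r_ in []] or [(d[0],round(d[4],2),round(float(d[5]),1)) for d in D]
E
python3 - <<'E'
from fit import *
S={n:snapshot(n) for n in("side","top")}
z2o=lambda u,v:((u+.5)/4-.5+230,(v+.5)/4-.5+160)
C=[atz(S["top"],z2o(*q),.05) for q in [(370,62),(463,383),(135,478)]]
c=(C[0]+C[2])/2; x=C[0]-C[1]; yaw=np.arctan2(x[1],x[0]); print("hand",c,np.degrees(yaw),np.linalg.norm(x))
h=.12; k=lambda a,b,z:(a*h,b*h,z)
top=[(k(1,1,.05),k(1,-1,.05)),(k(1,-1,.05),k(-1,-1,.05)),(k(-1,-1,.05),k(-1,1,.05)),(k(-1,1,.05),k(.5,1,.05))]
side=[(k(-1,1,.05),k(-1,-1,.05)),(k(-1,-1,.05),k(1,-1,.05)),(k(-1,-1,0),k(1,-1,0)),(k(-1,-1,0),k(-1,1,0)),(k(-1,-1,0),k(-1,-1,.05))]
for e in({"top":top},{"side":side},{"top":top,"side":side}):
    p,i=fit(S,[c[0],c[1],yaw],e); print(np.round(p[:2],4),np.degrees(p[2]).round(2),i)
cs,sn=np.cos(p[2]),np.sin(p[2]); M=np.array([[cs,sn],[-sn,cs]])
def st(X): X=np.array(X); return np.round(np.r_[M@(X[:2]-p[:2]),X[2]]*1000,1)
# landmarks
L=lambda n,q:[r["uv"] for r in nets.landmark_of(S[n],q)]
for q in["catch_rest","catch_ledge","catch_grip","buckle","buckle_pinch","medallion"]:
    for a in L("side",q):
        for b in L("top",q):
            X,e=tri(S["side"],a,S["top"],b)
            if e<.012: print(q,st(X),round(e*1e3,1))
E
```

```text
hand [0.55638924 0.10109312 0.05      ] 16.252133468545257 0.2350345321309017Traceback (most recent call last):
  File "<stdin>", line 10, in <module>
  File "fit.py", line 21, in fit
    return p,[(n,np.round(r_[4],2),np.round(r_[5],1)) for n,*_ in [0] for r_ in []] or [(d[0],round(d[4],2),round(float(d[5]),1)) for d in D]
                                                          ^^^^
TypeError: cannot unpack non-iterable int object
```

```bash
sed -i 's/return p,.*/return p,[(d[0],round(d[4],2),round(float(d[5]),1)) for d in D]/; s/gr=np.abs(np.gradient(v,axis=1)).mean(0)/pass/' fit.py
cat > m.py <<'E'
from fit import *
S={n:snapshot(n) for n in("side","top")}
c=[.5564,.1011];yaw=np.radians(16.25)
h=.12; k=lambda a,b,z:(a*h,b*h,z)
top=[(k(1,1,.05),k(1,-1,.05)),(k(1,-1,.05),k(-1,-1,.05)),(k(-1,-1,.05),k(-1,1,.05)),(k(-1,1,.05),k(.5,1,.05))]
side=[(k(-1,1,.05),k(-1,-1,.05)),(k(-1,-1,.05),k(1,-1,.05)),(k(-1,-1,0),k(1,-1,0)),(k(-1,-1,0),k(-1,1,0)),(k(-1,-1,0),k(-1,-1,.05))]
for e in({"top":top},{"side":side},{"top":top,"side":side}):
    p,i=fit(S,[c[0],c[1],yaw],e); print(np.round(p[:2],4),np.degrees(p[2]).round(2),i)
cs,sn=np.cos(p[2]),np.sin(p[2]); M=np.array([[cs,sn],[-sn,cs]])
def st(X): X=np.array(X); return np.round(np.r_[M@(X[:2]-p[:2]),X[2]]*1000,1)
L=lambda n,q:[r["uv"] for r in nets.landmark_of(S[n],q)]
for q in["catch_rest","catch_ledge","catch_grip","buckle","buckle_pinch","medallion"]:
    for a in L("side",q):
        for b in L("top",q):
            X,e=tri(S["side"],a,S["top"],b)
            if e<.012: print(q,st(X),round(e*1e3,1))
E
python3 m.py
```

```text
[0.5616 0.1047] 21.09 [('top', np.float64(1.16), 1.8), ('top', np.float64(0.26), 1.6), ('top', np.float64(1.0), 6.2), ('top', np.float64(0.74), 1.6)]
[0.5621 0.1034] 11.55 [('side', np.float64(-1.15), 6.0), ('side', np.float64(0.25), 1.1), ('side', np.float64(-0.5), 1.4), ('side', np.float64(-0.89), 1.3), ('side', np.float64(-0.24), 0.4)]
[0.5604 0.102 ] 12.41 [('top', np.float64(1.0), 0.9), ('top', np.float64(0.5), 1.5), ('top', np.float64(1.14), 6.2), ('top', np.float64(1.01), 1.6), ('side', np.float64(-1.16), 4.8), ('side', np.float64(0.01), 1.3), ('side', np.float64(-0.75), 1.6), ('side', np.float64(-0.75), 1.4), ('side', np.float64(-0.01), 0.4)]
catch_rest [ -3.5 -36.5  81.5] 1.2
catch_ledge [  2.9 -43.6  84.2] 1.9
catch_ledge [-115.2 -482.1    3.2] 6.3
catch_grip [-69.5 -31.6 122.3] 0.3
buckle [194.7 290.5   6.6] 5.3
buckle [-10.7  41.1  83.2] 0.8
buckle [-237.6  116.8   15.2] 5.4
buckle [ 244.2  334.4 -201.8] 7.4
buckle_pinch [262.5 210.6   7.7] 6.8
buckle_pinch [-215.6  208.4   -9.7] 6.5
buckle_pinch [ -3.4  -2.9 151.3] 0.3
medallion [215.1 253.8  12.7] 5.5
medallion [-225.5  162.8    1.4] 2.2
medallion [ -5.2  12.9 113.4] 10.1
```

```bash
cat > fit.py <<'E'
from h import *
from scipy.optimize import least_squares
def Wd(p,X): c,s=np.cos(p[2]),np.sin(p[2]); return np.array(X)@np.array([[c,s,0],[-s,c,0],[0,0,1]])+[p[0],p[1],0]
def fit(S,p0,edges,w=4.,nseg=10,its=6,fs=.3):
    # edges: list (view, f(p)->(A,B), lo, hi)
    p=np.array(p0,float)
    for it in range(its):
        D=[]
        for n,f,lo,hi in edges:
            g=cv2.GaussianBlur(cv2.cvtColor(S[n]["frame"],cv2.COLOR_RGB2GRAY).astype(np.float32),(0,0),.6)
            A,B=f(p); a=np.linspace(lo,hi,6*nseg)
            uv=proj(S[n],Wd(p,(1-a)[:,None]*np.array(A)+a[:,None]*np.array(B))); d=uv[-1]-uv[0]; d/=np.hypot(*d); nn=np.array([-d[1],d[0]])
            t=np.arange(-w,w+.01,.25); M=(uv[:,None]+t[None,:,None]*nn).astype(np.float32)
            v=cv2.remap(g,M[...,0],M[...,1],cv2.INTER_LINEAR)
            for j in range(nseg):
                gr=np.abs(np.gradient(v[6*j:6*j+6].mean(0))); kk=gr.argmax(); sl=slice(max(0,kk-3),kk+4)
                off=(t[sl]*gr[sl]).sum()/gr[sl].sum(); i=slice(6*j,6*j+6)
                D.append((n,f,a[i].mean(),uv[i].mean(0)+off*nn,nn))
        def r(q):
            o=[]
            for n,f,a,uv,nn in D:
                A,B=f(q); o.append((proj(S[n],Wd(q,(1-a)*np.array(A)+a*np.array(B)))[0]-uv)@nn)
            return np.array(o)
        s=least_squares(r,p,loss="soft_l1",f_scale=fs); p=s.x; w=max(1.5,w*.75)
    return p,np.abs(r(p)).reshape(-1,nseg).mean(1).round(2)
E
cat > m.py <<'E'
from fit import *
S={n:snapshot(n) for n in("side","top")}
h=.12
def sl(a,b): return lambda p:((a[0]*h,a[1]*h,a[2]),(b[0]*h,b[1]*h,b[2]))
def bd(a,b): return lambda p:((p[3]+a[0]*p[4],p[5]+a[1]*p[6],.06),(p[3]+b[0]*p[4],p[5]+b[1]*p[6],.06))
z=.05
ST=[("top",sl((1,1,z),(1,-1,z)),.3,.95),("top",sl((1,-1,z),(-1,-1,z)),.05,.95),("top",sl((-1,-1,z),(-1,1,z)),.05,.95),("top",sl((-1,1,z),(1,1,z)),.05,.75)]
SS=[("side",sl((-1,1,z),(-1,-1,z)),.05,.95),("side",sl((-1,-1,z),(1,-1,z)),.05,.95),("side",sl((-1,-1,0),(1,-1,0)),.05,.95),("side",sl((-1,-1,0),(-1,1,0)),.05,.95),("side",sl((-1,-1,0),(-1,-1,z)),.1,.9)]
B=lambda v:[(v,bd((1,1),(1,-1)),.1,.95),(v,bd((1,-1),(-1,-1)),.05,.5 if v=="top" else .95),(v,bd((-1,-1),(-1,1)),.1,.95),(v,bd((-1,1),(1,1)),.1,.9)]
Bs=[B("side")[i] for i in(1,2)]
p0=[.5564,.1011,np.radians(16.25),-.008,.1,0,.066]
def show(t,p,i): print(t,np.round(p[:2],4),np.degrees(p[2]).round(2),np.round(p[3:],4),i)
show("slabtop",*fit(S,p0,ST)); show("boardtop",*fit(S,p0,B("top")))
show("top",*fit(S,p0,ST+B("top"))); show("side",*fit(S,p0,SS+Bs)); p,i=fit(S,p0,ST+B("top")+SS+Bs); show("all",p,i)
np.save("p.npy",p)
def st(X): c,s=np.cos(p[2]),np.sin(p[2]);X=np.array(X); return np.round(np.r_[np.array([[c,s],[-s,c]])@(X[:2]-p[:2]),X[2]]*1000,1)
L=lambda n,q:[r["uv"] for r in nets.landmark_of(S[n],q)]
for q in["catch_rest","catch_ledge","catch_grip","buckle","buckle_pinch","medallion"]:
    for a in L("side",q):
        for b in L("top",q):
            X,e=tri(S["side"],a,S["top"],b)
            if e<.012 and abs(st(X)[:2]).max()<120: print(q,st(X),round(e*1e3,1))
E
python3 m.py
```

```text
slabtop [0.5591 0.1023] 16.52 [-0.008  0.1    0.     0.066] [1.06 0.78 0.7  0.73]
boardtop [-1.3126 -2.7018] 16.53 [2.5788 0.1012 2.1563 0.0661] [0.1  0.09 0.08 0.04]
top [0.559  0.1024] 16.58 [-0.0131  0.1012  0.0005  0.066 ] [1.04 0.77 0.78 0.73 0.13 0.09 0.04 0.07]fit.py:17: RuntimeWarning: invalid value encountered in scalar divide
  off=(t[sl]*gr[sl]).sum()/gr[sl].sum(); i=slice(6*j,6*j+6)
Traceback (most recent call last):
  File "m.py", line 14, in <module>
    show("top",*fit(S,p0,ST+B("top"))); show("side",*fit(S,p0,SS+Bs)); p,i=fit(S,p0,ST+B("top")+SS+Bs); show("all",p,i)
                                                     ~~~^^^^^^^^^^^^
  File "fit.py", line 24, in fit
    s=least_squares(r,p,loss="soft_l1",f_scale=fs); p=s.x; w=max(1.5,w*.75)
ValueError: Residuals are not finite in the initial point.
```

```bash
sed -i 's/gr=np.abs(np.gradient(v\[6\*j:6\*j+6\].mean(0)))/gr=np.abs(np.gradient(v[6*j:6*j+6].mean(0)))+1e-3/' fit.py
sed -i 's/p\[5\]+/0*p[5]+/g; s/^p0=.*/p0=[.559,.1024,np.radians(16.53),-.0131,.1012,0,.066]/' m.py; python3 m.py
```

```text
slabtop [0.5593 0.1025] 16.53 [-0.0131  0.1012  0.      0.066 ] [1.1  0.78 0.76 0.73]
boardtop [2.7213 0.7421] 16.47 [-2.2683  0.101   0.      0.066 ] [0.19 0.04 0.04 0.08]
top [0.5589 0.1027] 16.65 [-0.0131  0.1012  0.6502  0.0661] [1.02 0.6  0.79 0.8  0.12 0.09 0.08 0.03]
side [0.5604 0.1026] 16.85 [-0.1636 -0.0451 -0.8891  0.0736] [1.08 0.37 0.52 0.17 0.47 0.05 0.6 ]
all [0.5602 0.1029] 16.92 [-0.0149  0.1014 -0.6734  0.0665] [1.2  0.68 0.79 0.71 0.04 0.2  0.27 0.1  1.05 0.45 0.42 0.15 0.58 0.23
 0.62]
catch_rest [ -4.4 -42.1  77.6] 7.6
catch_grip [-73.8 -28.9 119.8] 0.8
buckle [-2.  37.9 81.6] 0.5
buckle_pinch [ -4.   -3.9 155.5] 2.8
medallion [ -4.7   6.4 116. ] 9.9
```

```bash
cat > g.py <<'E'
from h import *
p=np.load("p.npy")
def st(X): c,s=np.cos(p[2]),np.sin(p[2]);X=np.array(X); return np.round(np.r_[np.array([[c,s],[-s,c]])@(X[:2]-p[:2]),X[2]]*1000,1)
def wd(X): c,s=np.cos(p[2]),np.sin(p[2]);X=np.array(X)/1000.; return np.r_[np.array([[c,-s],[s,c]])@X[:2]+p[:2],X[2]]
E
python3 - <<'E'
from g import *
S={n:snapshot(n) for n in("side","top")}
zt=lambda u,v:((u+.5)/4-.5+230,(v+.5)/4-.5+160); zs=lambda u,v:((u+.5)/5-.5+245,(v+.5)/5-.5+170)
for n,a,b in[("top near",(319,130),(274,294)),("top far",(435,93),(246,190)),("lip far",(505,250),(313,172)),("lip near",(368,305),(345,300)),("rib far top",(425,160),(262,205)),("rib near top",(330,185),(285,275))]:
    X,e=tri(S["side"],zs(*a),S["top"],zt(*b)); print(n,st(X),round(e*1e3,1))
# predicted overlays for hypotheses
a=np.radians(30)
v=cv2.resize(S["top"]["frame"][160:290,230:360],(780,780)[:2],interpolation=cv2.INTER_CUBIC)[...,::-1].copy()
w=cv2.resize(S["side"]["frame"][170:270,245:395],(1200,800),interpolation=cv2.INTER_CUBIC)[...,::-1].copy()
for y0,h0,col in((38,76,(0,0,255)),(43,73,(0,255,0))):
    for sg in(1,-1):
        f=lambda x,out,z:wd([x,sg*(y0+out*np.cos(a)-z*np.sin(a)),h0+out*np.sin(a)+z*np.cos(a)])
        for loop in([(-35,0,104),(35,0,104),(35,5,104),(-35,5,104)] if sg>0 else [(-33,0,0),(-33,0,60)],[(-45,20,8),(45,20,8),(45,20,0),(-45,20,0)]):
            Q=np.array([f(*q) for q in loop])
            for im,n,k,c0,r0 in((v,"top",6,230,160),(w,"side",8,245,170)):
                uv=(proj(S[n],Q)-[c0,r0]+.5)*k-.5
                cv2.polylines(im,[np.int32(uv*16)],len(loop)>2,col,1,cv2.LINE_AA,4)
cv2.imwrite("pics/ov.png",np.hstack([v[150:750,200:560][:560],w[60:620,250:690]]))
E
```

```text
top near [-42.  -10.5 165.3] 1.1
top far [ 28.3 -11.8 164.3] 0.1
lip far [ 40.2 -57.7  91.9] 1.5
lip near [-47.1 -55.5  89.9] 4.9
rib far top [ 20.3 -17.9 131.9] 3.2
rib near top [-33.  -17.5 135.8] 11.0
```

View pics/ov.png

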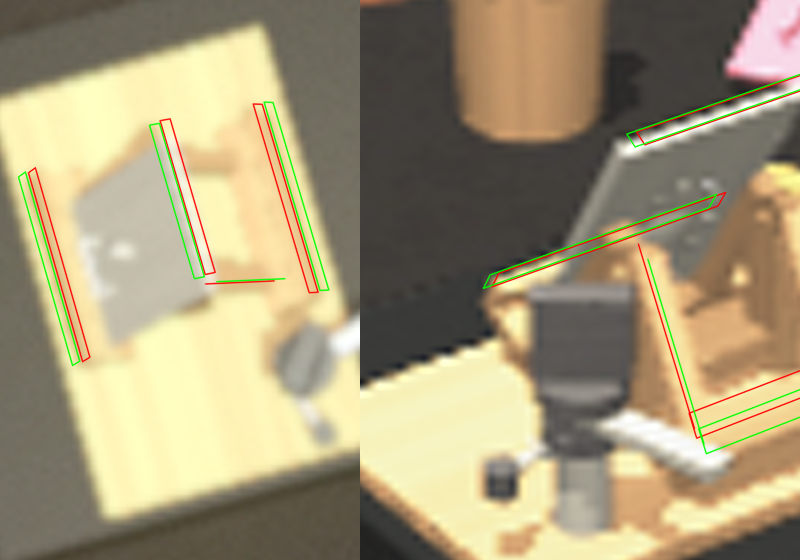

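```bash
python3 -m creep '[[[0,0,0,-0.07,0.45],[0,0,0,-0.07,0.45],[0,0,0,-0.07,0.45],[0,0,0,-0.07,0.45],[0,0,0,-0.07,0.45]]]'
python3 -m creep '[[[0.06,0.18,0,0,0.45],[0.06,0.18,0,0,0.45],[0.06,0.18,0,0,0.45],[0.06,0.18,0,0,0.45],[0.06,0.18,0,0,0.45],[0.06,0.18,0,0,0.45],[0.06,0.18,0,0,0.45],[0.06,0.18,0,0,0.45]]]'
python3 -m creep '[[[0.06,0.18,0,0,0.45],[0.06,0.18,0,0,0.45],[0.06,0.18,0,0,0.45],[0.06,0.18,0,0,0.45],[0.06,0.18,0,0,0.45],[0.06,0.18,0,0,0.45],[0.06,0.18,0,0,0.45],[0,0,0,0,0.45]]]'
```

```text
clock: 4.12
tool_pos: [0.1734, 0.6523, 0.4047]
orientation: [180.0, -0.0, 16.9]
force: [0.2, 0.3, -0.1]
opening: 0.0598
gripper_force: 0.0
clock: 4.78
tool_pos: [0.3484, 0.4021, 0.405]
orientation: [-180.0, -0.0, 16.6]
force: [1.2, 0.3, -0.3]
opening: 0.0396
gripper_force: 0.0
clock: 5.45
tool_pos: [0.5026, 0.182, 0.4047]
orientation: [179.9, 0.0, 16.4]
force: [-0.0, 0.7, 0.4]
opening: 0.0395
gripper_force: 0.0
```

```bash
python3 -m creep '[[[0.05,0.16,0,0,0.45],[0.05,0.16,0,0,0.45],[0.05,0.15,0,0,0.45],[0,0,0.1,0,0.45],[0,0,0.08,0,0.45],[0,0,0,0,0.45],[0,0,0,0,0.45]]]'
python3 - <<'E'
from g import *
o=telemetry.get_obs(); T=np.array(o["tool_pos"]); Rt=R.from_euler("xyz",o["orientation"],degrees=True).as_matrix(); print(T,o["orientation"],st(T-[0,0,.178]))
S={n:snapshot(n) for n in("side","top")}
im=[]
for n,c0,r0,k in(("side",255,120,5),("top",240,150,4)):
    f=S[n]["frame"]; w=80 if n=="side" else 100; hgt=110 if k==5 else 137
    v=cv2.resize(f[r0:r0+hgt,c0:c0+w],(w*k,hgt*k),interpolation=cv2.INTER_CUBIC)[...,::-1].copy()
    for y in(-.02,.02):
        q=[T+Rt@np.array([x,y,z]) for x,z in((-.0095,.178),(.0095,.178),(.0095,.14),(-.0095,.14))]
        uv=(proj(S[n],q)-[c0,r0]+.5)*k-.5; cv2.polylines(v,[np.int32(uv*16)],True,(0,0,255),1,cv2.LINE_AA,4)
    im.append(v[:548])
cv2.imwrite("pics/hov.png",np.hstack(im))
E
```

```text
clock: 6.03
tool_pos: [0.5559, 0.1047, 0.3683]
orientation: [180.0, 0.1, 16.6]
force: [0.4, 0.9, 0.1]
opening: 0.0391
gripper_force: 0.0
[0.55586654 0.10466321 0.36832148] [1.79965670e+02 9.43533879e-02 1.66030987e+01] [ -3.6   3.  190.3]
```

View pics/hov.png

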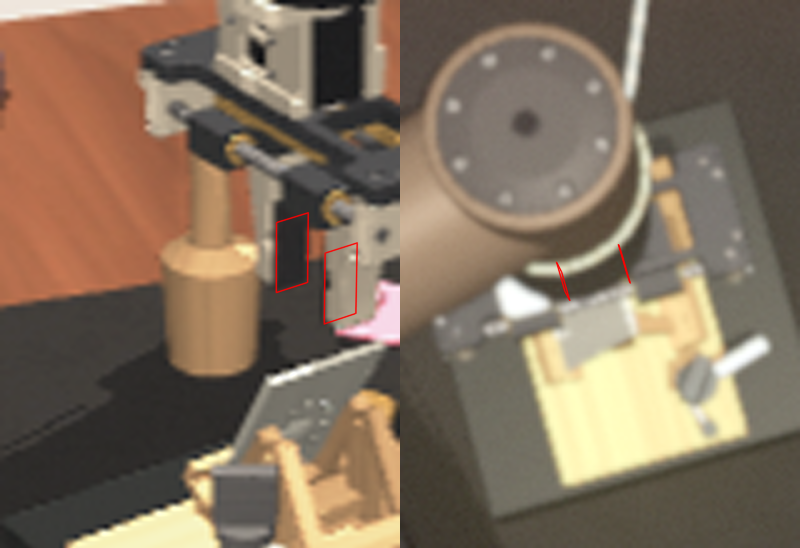

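```bash
python3 -m creep '[[[-0.01,0.035,0,0,0.45],[0,0,0.1,0,0.45],[0,0,0.1,0,0.45],[0,0,0.06,0,0.45],[0,0,0,0,0.45],[0,0,0,0,0.45]]]'
cat > look.py <<'E'
import sys
from g import *
name=sys.argv[1]; o=telemetry.get_obs(); print(st(np.array(o["tool_pos"])-[0,0,.178]),o["opening"],o["gripper_force"])
im=[]
for n,c0,r0,k in(("side",275,140,5),("top",255,180,5)):
    f=snapshot(n)["frame"]; im.append(cv2.resize(f[r0:r0+110,c0:c0+80],None,fx=5,fy=5,interpolation=cv2.INTER_CUBIC)[...,::-1])
cv2.imwrite(f"pics/{name}.png",np.hstack(im))
E
python3 look.py d1
```

```text
clock: 6.63
tool_pos: [0.5561, 0.0975, 0.3172]
orientation: [180.0, -0.0, 16.6]
force: [0.4, 0.5, 0.6]
opening: 0.0397
gripper_force: 0.0
[ -5.5  -3.9 139.2] 0.039739143026987334 0.0
```

View pics/d1.png

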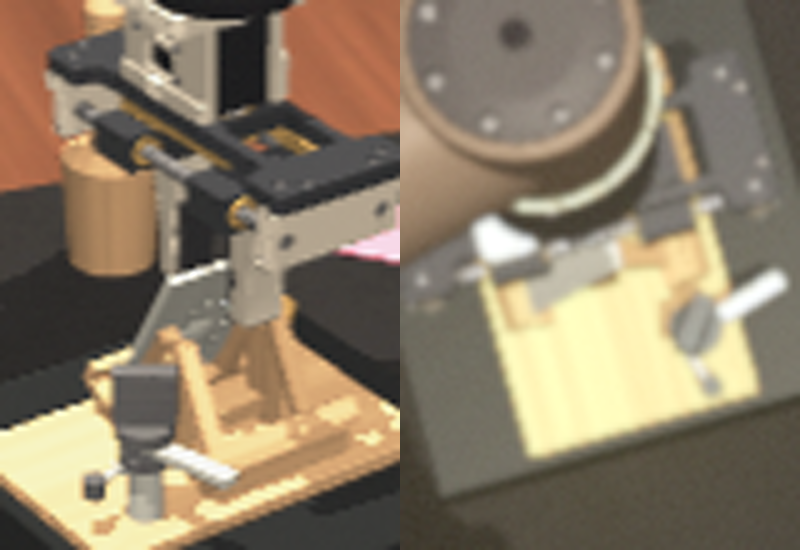

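```bash
python3 -m creep '[[[0,0,0,0,0.34],[0,0,0,0,0.34],[0,-0.02,0,0,0.34],[0,-0.02,0,0,0.33],[0,-0.02,0,0,0.32],[0,-0.02,0,0,0.3],[0,-0.02,0,0,0.28],[0,0,0,0,0.28]]]'
python3 -m creep '[[[0,-0.02,0,0,0.28],[0,-0.02,0,0,0.26],[0,-0.02,0,0,0.24],[0,-0.02,0,0,0.22],[0,-0.02,0,0,0.2],[0,-0.02,0,0,0.18],[0,0,0,0,0.16],[0,0,0,0,0.16]]]'
python3 look.py d2
```

```text
clock: 7.4
tool_pos: [0.5501, 0.1175, 0.3166]
orientation: [-180.0, 0.0, 16.7]
force: [0.1, 0.2, 0.2]
opening: 0.0249
gripper_force: 0.2
clock: 8.07
tool_pos: [0.5433, 0.14, 0.3166]
orientation: [-180.0, 0.0, 16.6]
force: [0.1, 0.8, -0.2]
opening: 0.0141
gripper_force: 0.1
[ -5.3  40.4 138.6] 0.014084748002603039 0.0756853586062789
```

View pics/d2.png

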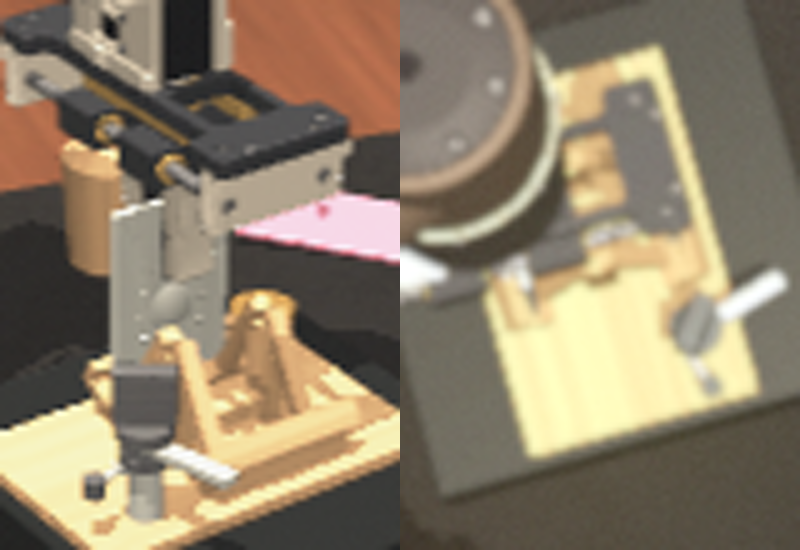

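```bash
python3 -m creep '[[[0,0,0,0,0],[0,0,0,0,0],[0,0,0,0,0],[0,0,0,0,0],[0,0,0,0,0]]]'
python3 -m creep '[[[0,0,-0.03,0,0],[0,0,-0.06,0,0],[0,0,-0.1,0,0],[0,0,-0.1,0,0],[0,0,-0.08,0,0],[0,0,0,0,0],[0,0,0,0,0]]]'
python3 -c "
from g import *
o=telemetry.get_obs();print(st(o['tool_pos']),o['opening'],o['gripper_force'])"
```

```text
clock: 8.58
tool_pos: [0.5436, 0.139, 0.3169]
orientation: [179.9, 0.0, 16.6]
force: [2.0, -5.5, 1.8]
opening: 0.0048
gripper_force: 30.0
clock: 9.17
tool_pos: [0.5433, 0.1399, 0.3911]
orientation: [-179.9, -0.1, 16.6]
force: [0.1, 0.2, -2.8]
opening: 0.0051
gripper_force: 30.0
[ -5.4  40.4 391.1] 0.005070992358090968 29.997404515743256
```

```bash
python3 -m creep '[[[0,0.1,0,0,0],[0,0.1,0,0,0],[0,0.1,0,0,0],[0,0.08,0,0,0],[0,0.03,0,0,0],[0,0,0.1,0,0],[0,0,0.1,0,0],[0,0,0,0,0]]]'
python3 -m creep '[[[0,0,0.04,0,0],[0,0,0.02,0,0],[0,0,0,0,0]]]'
python3 look.py d3
```

```text
clock: 9.83
tool_pos: [0.5651, 0.0607, 0.3457]
orientation: [-180.0, 0.5, 16.5]
force: [-1.5, 0.0, -2.9]
opening: 0.005
gripper_force: 30.0
clock: 10.08
tool_pos: [0.5668, 0.0614, 0.3381]
orientation: [-180.0, 0.1, 16.6]
force: [0.4, 0.2, -1.7]
opening: 0.005
gripper_force: 30.0
[ -5.8 -41.6 160.1] 0.0049915319074598525 29.99737858772278
```

View pics/d3.png

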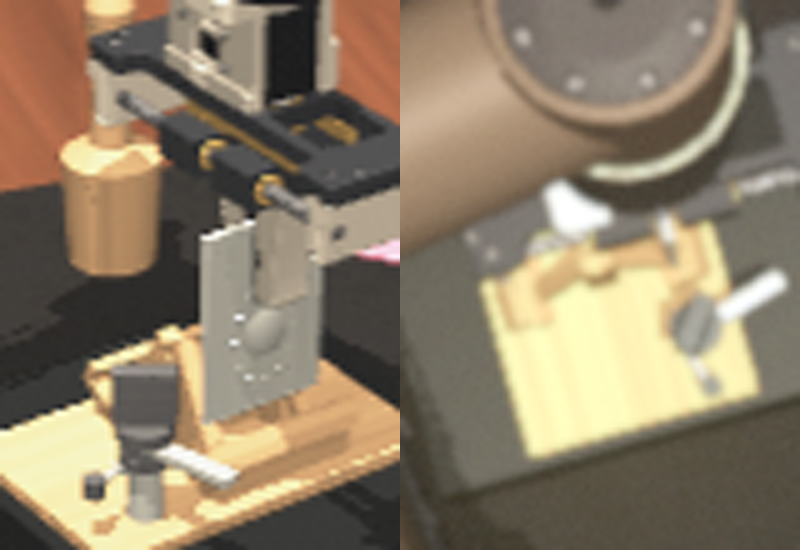

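```bash
python3 -m creep '[[[0,0.015,0,0,0],[0,0,0.02,0,0],[0,0,0.02,0,0],[0,0,0.01,0,0],[0,0,0,0,0],[0,0,0,0,0]]]'; python3 -m creep '[[[0,0,0.01,0,0],[0,0,0.01,0,0],[0,0,0.01,0,0],[0,0,0,0,0],[0,0,0,0,0]]]'
python3 -m creep '[[[0,0,0.01,0,0],[0,0,0.01,0,0],[0,0,0,0,0],[0,0,0,0,0]]]'
```

```text
clock: 10.68
tool_pos: [0.5677, 0.0582, 0.3284]
orientation: [180.0, 0.0, 16.6]
force: [-0.1, 0.7, -1.5]
opening: 0.0048
gripper_force: 30.0
clock: 11.1
tool_pos: [0.5677, 0.0583, 0.3225]
orientation: [180.0, 0.0, 16.6]
force: [0.2, -0.4, -2.5]
opening: 0.0051
gripper_force: 30.0
clock: 11.43
tool_pos: [0.5678, 0.0583, 0.3187]
orientation: [-180.0, -0.0, 16.6]
force: [0.4, 0.4, -1.2]
opening: 0.0051
gripper_force: 30.0
```

```bash
python3 -m creep '[[[0,0,0.006,0,0],[0,0,0,0,0],[0,0,0,0,0]]]'; python3 -m creep '[[[0,0,0.006,0,0],[0,0,0,0,0],[0,0,0,0,0]]]'
```

```text
clock: 11.68
tool_pos: [0.5678, 0.0583, 0.3185]
orientation: [180.0, -0.1, 16.6]
force: [-2.3, -0.2, 6.8]
opening: 0.005
gripper_force: 30.0
clock: 11.93
tool_pos: [0.5679, 0.0583, 0.3184]
orientation: [180.0, -0.1, 16.7]
force: [-4.6, 1.8, 13.6]
opening: 0.0048
gripper_force: 30.0
```

```bash
python3 -m creep '[[[0,0,-0.012,0,0],[0,0,0,0,0.12],[0,0,0,0,0.16],[0,-0.02,0,0,0.18],[0,-0.02,0,0,0.2],[0,-0.02,0,0,0.22],[0,-0.02,0,0,0.24],[0,-0.02,0,0,0.26]]]'
python3 -m creep '[[[0,-0.02,0,0,0.28],[0,-0.02,0,0,0.3],[0,-0.02,0,0,0.32],[0,-0.02,0,0,0.33],[0,-0.02,0,0,0.34],[0,-0.02,0,0,0.34],[0,0,0,0,0.34],[0,0,0,0,0.34]]]'
python3 look.py d4
```

```text
clock: 12.6
tool_pos: [0.5619, 0.078, 0.3185]
orientation: [180.0, 0.0, 16.6]
force: [0.3, 0.4, -0.5]
opening: 0.0218
gripper_force: 0.1
clock: 13.27
tool_pos: [0.5551, 0.1007, 0.3187]
orientation: [180.0, -0.0, 16.6]
force: [-1.1, 0.5, 0.2]
opening: 0.0298
gripper_force: 0.5
[ -5.5  -0.7 140.7] 0.029750454076599642 0.4580599442124367
```

View pics/d4.png

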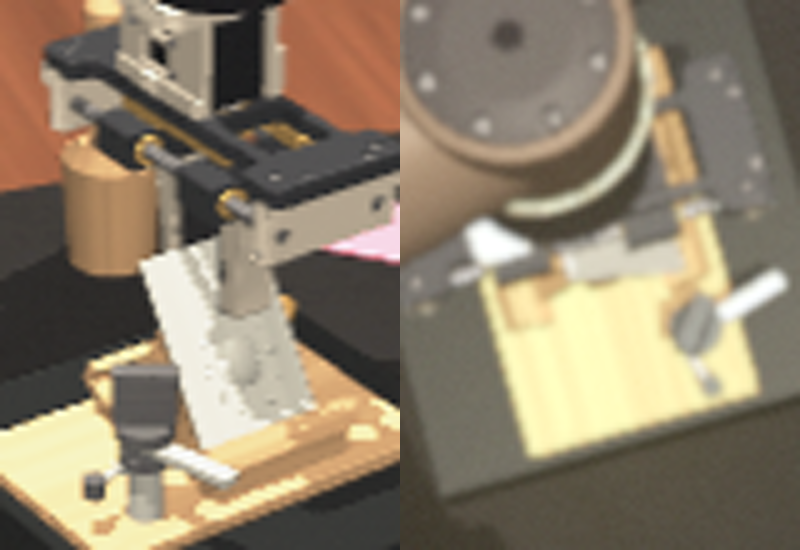

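```bash
python3 -m creep '[[[0,0,0,0,0.5],[0,0,0,0,0.5],[0,0,0,0,0.5],[0,0,0,0,0.5]]]'
python3 -m creep '[[[0,0,-0.1,0,0.5],[0,0,-0.1,0,0.5],[0,0,-0.1,0,0.5],[0,-0.1,-0.05,0,0.5],[0,-0.1,0,0,0.5],[0,-0.15,0,0,0.5],[0,-0.15,0,0,0.5],[0,0,0,0,0.5]]]'
python3 - <<'E'
from g import *
S={n:snapshot(n) for n in("side","top")}
for q in("buckle","buckle_pinch","medallion","catch_ledge","catch_rest","catch_grip"):
    A,B=[[(r["uv"],round(r["confidence"],2)) for r in nets.landmark_of(S[n],q)] for n in("side","top")]
    for a in A:
        for b in B:
            X,e=tri(S["side"],a[0],S["top"],b[0])
            if e<.02 and abs(st(X)[:2]).max()<120: print(q,st(X),round(e*1e3,1),a[1],b[1])
np.savez("after.npz",side=S["side"]["frame"],top=S["top"]["frame"])
# buckle mask extents in both
for n in S:
    for r in nets.masks_of(S[n],"buckle"):
        ys,xs=np.nonzero(r["region"]); 
        if 280<r["uv"][0]<350: rr=cv2.approxPolyDP(cv2.convexHull(np.c_[xs,ys].astype(np.int32)),2,True)[:,0]; print(n,r["confidence"],rr.tolist())
    y0,h0=41,74; a=np.radians(30)
    f=lambda x,out,z:wd([x-5,-2.2-(y0+out*np.cos(a)-z*np.sin(a)),h0+out*np.sin(a)+z*np.cos(a)])
    print(n,"pred front corners",proj(S[n],[f(-35,5,0),f(35,5,0),f(35,5,104),f(-35,5,104)]).round(1).tolist())
E
```

```text
clock: 13.7
tool_pos: [0.5552, 0.1002, 0.3186]
orientation: [180.0, 0.0, 16.6]
force: [-0.2, 0.9, -0.4]
opening: 0.043
gripper_force: 0.0
clock: 14.37
tool_pos: [0.5257, 0.1995, 0.3888]
orientation: [-180.0, -0.0, 16.7]
force: [-0.1, -0.1, -0.9]
opening: 0.044
gripper_force: 0.0
buckle [-21.6 -44.9 214.3] 4.7 0.84 0.97
buckle [  0.2 -45.8  73.8] 2.8 0.77 0.97
buckle_pinch [ -2.4  14.4 145.7] 2.5 0.98 0.74
medallion [-10.9 -28.7 123. ] 18.6 0.66 0.75
catch_ledge [ -3.3 -46.4  82. ] 5.1 0.51 0.52
catch_rest [  3.7 -42.4  79.1] 1.4 0.59 0.71
catch_grip [-75.6 -32.7 116. ] 2.6 0.73 0.61
side 0.83 [[336, 220], [315, 228], [303, 193], [325, 186]]
side 0.64 [[357, 183], [354, 192], [328, 188], [323, 184], [327, 176]]
side pred front corners [[317.6, 233.0], [340.0, 224.3], [328.2, 184.7], [305.3, 192.5]]
top 0.8 [[311, 233], [290, 234], [286, 212], [304, 211]]
top pred front corners [[312.7, 232.7], [305.5, 208.5], [284.9, 208.1], [292.4, 233.8]]
```

```bash
cat > bf.py <<'E'
import fit as F
from g import *
d=np.load("after.npz"); S={n:snapshot(n) for n in("side","top")}
for n in S: S[n]=dict(S[n]); 
import sys
if len(sys.argv)<2:
    for n in S: S[n]["frame"]=d[n]
F.Wd=lambda q,X: np.array([wd(x) for x in np.atleast_2d(np.array(X))]) if np.ndim(X)>1 else wd(X)
def c(q,x,out,z):
    cr,sr=np.cos(q[3]),np.sin(q[3]); x,z=x*cr+z*sr,-x*sr+z*cr
    a=q[4]; return (q[0]+x,q[1]-out*np.cos(a)+z*np.sin(a),q[2]+out*np.sin(a)+z*np.cos(a))
def e(v,A,B,lo,hi): return (v,lambda q:(c(q,*A),c(q,*B)),lo,hi)
E=[e("side",(-35,0,0),(-35,0,104),.2,.95),e("side",(35,5,0),(35,5,104),.2,.95),e("side",(-35,0,104),(35,0,104),.05,.95),
   e("top",(-35,5,0),(-35,5,104),.3,.95),e("top",(-35,0,104),(35,0,104),.1,.9),e("top",(35,5,0),(35,5,104),.3,.95)]
for y in(-43.5,-41):
  for sub in(E,E[:3]):
    q,i=F.fit(S,[-5,y,74,0,np.radians(30)],sub,w=4.,its=8); print(q[:3].round(1),np.degrees(q[3:]).round(1),i,"topmid",np.round(c(q,0,2.5,104),1))
E
python3 bf.py
```

```text
[-11.1 -51.5  83.4] [ 0.3 36.9] [0.21 0.5  0.13 0.66 0.66 0.8 ] topmid [-10.6   9.  168.1]
[  0.9 -32.6  70.6] [-0.7 33.1] [0.11 0.3  0.13] topmid [ -0.4  22.2 159.1]
[-11.5 -52.   83.8] [ 0.6 37.4] [0.2  0.48 0.14 0.66 0.63 0.78] topmid [-10.4   9.1 168. ]
[  2.4 -30.3  69.2] [-0.8 32.8] [0.11 0.38 0.13] topmid [  0.8  23.9 158. ]
```

```bash
python3 -m creep '[[[0.05,0.18,0,0,0],[0.05,0.18,0,0,0],[0.04,0.18,0,0,0],[0,0.18,0,0,0],[0,0.14,0,0,0],[0,0,0,0,0],[0,0,0,0,0]]]'
python3 -c "
from g import *
o=telemetry.get_obs();print(st(o['tool_pos']),o['opening'])"
```

```text
clock: 15.85
tool_pos: [0.6029, 0.0379, 0.3883]
orientation: [180.0, 0.0, 16.5]
force: [-0.5, -0.0, 0.7]
opening: 0.0032
gripper_force: 0.0
[ 21.9 -74.6 388.3] 0.003191807905042986
```

```bash
python3 -m creep '[[[0,0,0.16,0,0],[0,0,0.16,0,0],[0,0,0.17,0,0],[0,-0.05,0,0,0],[0,-0.04,0,0,0],[0,0,0,0,0],[0,0,0,0,0]]]'
python3 -m creep '[[[0,-0.01,0,0,0],[0,-0.01,0,0,0],[0,0,0,0,0],[0,0,0,0,0]]]'
python3 -m creep '[[[0,-0.01,0,0,0],[0,-0.01,0,0,0],[0,0,0,0,0],[0,0,0,0,0]]]'
```

```text
clock: 16.43
tool_pos: [0.5981, 0.0582, 0.2931]
orientation: [180.0, -0.2, 16.7]
force: [0.1, -0.2, 0.7]
opening: 0.0003
gripper_force: 0.0
clock: 16.77
tool_pos: [0.5963, 0.0605, 0.2913]
orientation: [-180.0, -0.1, 16.6]
force: [0.4, -0.2, 0.3]
opening: 0.0005
gripper_force: 0.0
clock: 17.1
tool_pos: [0.5951, 0.0644, 0.2906]
orientation: [180.0, 0.0, 16.6]
force: [-0.3, 0.1, 0.4]
opening: 0.0004
gripper_force: 0.0
```

```bash
for i in 1; do :; done; python3 -m creep '[[[0,-0.01,0,0,0],[0,-0.01,0,0,0],[0,0,0,0,0]]]' | grep -E "pos|force:"
python3 -m creep '[[[0,-0.01,0,0,0],[0,-0.01,0,0,0],[0,0,0,0,0]]]' | grep -E "pos|force:"
```

```text
tool_pos: [0.5939, 0.0685, 0.2906]
force: [-0.2, -0.8, 0.6]
gripper_force: 0.0
tool_pos: [0.5928, 0.0723, 0.2907]
force: [-0.7, 0.8, -0.4]
gripper_force: 0.0
```

```bash
python3 -m creep '[[[0,-0.01,0,0,0],[0,0,0,0,0],[0,0,0,0,0]]]' | grep -E "pos|force:"
python3 -m creep '[[[0,-0.01,0,0,0],[0,0,0,0,0],[0,0,0,0,0]]]' | grep -E "pos|force:"
```

```text
tool_pos: [0.5923, 0.0738, 0.2907]
force: [0.7, -0.9, -0.1]
gripper_force: 0.8
tool_pos: [0.592, 0.0747, 0.2908]
force: [4.0, -8.3, -0.7]
gripper_force: 3.9
```

```bash
python3 -c "
from g import *
S={n:snapshot(n) for n in('side','top')}
o=telemetry.get_obs();print(st(o['tool_pos']),o['opening'],o['force'])
print([(n,[(np.round(r['uv'],1),r['confidence']) for r in nets.landmark_of(S[n],'buckle_pinch')]) for n in S])"
```

```text
[ 22.2 -36.3 290.8] 0.0009985831538943009 [ 2.55079087 -8.39798349 -1.57942943]
[('side', [(array([211.2, 230.9]), 0.67), (array([314.6, 192.5]), 0.56)]), ('top', [(array([291.3, 222.5]), 0.67), (array([202. , 156.5]), 0.65)])]
```

```bash
python3 -m creep '[[[0,0.02,0,0,0],[0,0,-0.08,0,0],[0,0,-0.085,0,0],[0,-0.05,0,0,0],[0,-0.035,0,0,0],[0,0,0,0,0],[0,0,0,0,0]]]' | grep -E "pos|force:"
python3 -m creep '[[[0,-0.008,0,0,0],[0,0,0,0,0],[0,0,0,0,0]]]' | grep -E "pos|force:"
python3 -m creep '[[[0,-0.008,0,0,0],[0,0,0,0,0],[0,0,0,0,0]]]' | grep -E "pos|force:"
python3 -c "
from g import *
o=telemetry.get_obs();print(st(o['tool_pos']),o['force'])"
```

```text
tool_pos: [0.5876, 0.0888, 0.323]
force: [-0.0, 0.4, 0.5]
gripper_force: 0.0
tool_pos: [0.5875, 0.0898, 0.3232]
force: [0.5, 0.2, 0.4]
gripper_force: 0.0
tool_pos: [0.5871, 0.0914, 0.3236]
force: [-0.6, -0.0, -0.0]
gripper_force: 0.0
[ 22.4 -18.9 323.6] [-0.60718718 -0.0186781  -0.03688584]
```

```bash
python3 -m creep '[[[0,-0.005,0,0,0],[0,0,0,0,0],[0,0,0,0,0]]]' | grep -E "pos|force:"
python3 -m creep '[[[0,-0.005,0,0,0],[0,0,0,0,0],[0,0,0,0,0]]]' | grep -E "pos|force:"
python3 -c "
from g import *
o=telemetry.get_obs();print(st(o['tool_pos']),o['force'])"
```

```text
tool_pos: [0.5868, 0.0923, 0.3237]
force: [-0.7, -0.5, -0.1]
gripper_force: 0.2
tool_pos: [0.5865, 0.0933, 0.3237]
force: [0.3, -1.7, -0.7]
gripper_force: 0.3
[ 22.3 -16.8 323.7] [ 0.26410096 -1.73228497 -0.65618588]
```

```bash
python3 -m creep '[[[0,0.06,0,0,0],[0,0.06,0,0,0],[0,0,0.08,0,0],[0,0,0.085,0,0],[0,-0.01,0,0,0],[0,-0.01,0,0,0],[0,0,0,0,0],[0,0,0,0,0]]]' | grep -E "pos|force:"
python3 -m creep '[[[0,-0.007,0,0,0],[0,0,0,0,0],[0,0,0,0,0]]]' | grep -E "pos|force:"
python3 -c "
from g import *
o=telemetry.get_obs();print(st(o['tool_pos']),o['force'])"
```

```text
tool_pos: [0.5926, 0.0742, 0.2917]
force: [-0.1, 0.5, 0.1]
gripper_force: 0.1
tool_pos: [0.5923, 0.0751, 0.2917]
force: [2.3, -4.3, -0.4]
gripper_force: 2.4
[ 22.6 -36.  291.7] [ 2.32224712 -4.33847157 -0.36391027]
```

```bash
python3 -m creep '[[[0,0.06,0,0,0],[0,0.06,0,0,0],[0,0,-0.15,0,0],[0,0,-0.15,0,0],[0,0,-0.1,0,0],[0,0,0,0,0]]]' | grep -E "pos|force:"
python3 - <<'E'
from g import *
S={n:snapshot(n) for n in("side","top")}
zt=lambda u,v:((u+.5)/4-.5+230,(v+.5)/4-.5+160); zs=lambda u,v:((u+.5)/5-.5+245,(v+.5)/5-.5+170)
print("top",st(atz(S["top"],zt(337,340),.143)),"side",st(atz(S["side"],zs(297,221),.143)),"tri",st(tri(S["side"],zs(297,221),S["top"],zt(337,340))[0]))
print("pred",proj(S["top"],[wd([-80,-43.2,143]),wd([-75,-41,143])]),proj(S["side"],[wd([-80,-43.2,143]),wd([-75,-41,143])]),zt(337,340),zs(297,221))
for n in S:
    for q in("catch","catch_grip"):
        for r in nets.masks_of(S[n],q)[:2]:
            ys,xs=np.nonzero(r["region"]); print(n,q,r["confidence"],np.round(r["uv"]),xs.min(),xs.max(),ys.min(),ys.max())
    print(n,[(np.round(r['uv'],1),round(r['confidence'],2)) for r in nets.landmark_of(S[n],'catch_grip')])
E
```

```text
tool_pos: [0.6001, 0.0517, 0.3761]
force: [0.5, 0.2, 0.4]
gripper_force: 0.0
top [-80.1 -41.  143. ] side [-78.1 -44.2 143. ] tri [-78.5 -41.8 141.8]
pred [[314.68787637 244.34916976]
 [313.33943391 242.76371764]] [[303.11558399 213.86704651]
 [304.3054757  212.85500097]] (313.875, 244.625) (304.0, 213.8)
side catch 0.65 [304. 229.] 297 321 214 237
side catch_grip 0.73 [301. 228.] 298 320 214 236
side catch_grip 0.39 [317. 204.] 304 335 185 229
side [(array([300.9, 221.9]), 0.59), (array([330.9, 229.9]), 0.16)]
top catch 0.66 [313. 242.] 309 327 238 251
top catch 0.44 [470. 231.] 459 482 222 243
top catch_grip 0.75 [314. 243.] 309 331 235 250
top [(array([306.6, 222. ]), 0.74)]
```

Run:
```python
from g import *
o=telemetry.get_obs(); T=np.array(o["tool_pos"]);Rt=R.from_euler("xyz",o["orientation"],degrees=True).as_matrix()
print(st(T),o["orientation"][2],(Rt.T@(wd([-79.5,-42.5,293])-T)/.2).round(3),o["joint_pos"].round(1))
```

```text
[ 22.  -59.5 369.7] 16.614349731279283 [-0.507 -0.083  0.384] [ 23.6  15.1 -11.9  -0.  -63.2  83. ]
```

```bash
python3 -m creep '[[[-0.17,-0.03,0,0,0.45],[-0.17,-0.03,0,0,0.45],[-0.167,-0.023,0,0,0.45],[0,0,0,0.069,0.45],[0,0,0,0.069,0.45],[0,0,0,0.069,0.45],[0,0,0,0.069,0.45],[0,0,0,0.069,0.45]]]' | grep -E "pos|ori"
python3 -m creep '[[[0,0,0,0.069,0.45],[0,0,0,0,0.45],[0,0,0,0,0.45]]]'
python3 - <<'E'
from g import *
o=telemetry.get_obs(); T=np.array(o["tool_pos"]);Rt=R.from_euler("xyz",o["orientation"],degrees=True).as_matrix()
print(st(T),o["orientation"][2],(Rt.T@(wd([-79.5,-42.5,293])-T)/.2).round(3))
E
```

```text
tool_pos: [0.4966, 0.0394, 0.3704]
orientation: [180.0, 0.0, -14.7]
clock: 22.62
tool_pos: [0.4967, 0.0394, 0.3704]
orientation: [180.0, 0.0, -20.4]
force: [0.1, 0.5, 0.1]
opening: 0.0395
gripper_force: 0.0
[-79.2 -42.3 370.4] -20.44675728169636 [-0.     0.002  0.387]
```

```bash
python3 -m creep '[[[0,0,0.1,0,0.45],[0,0,0.1,0,0.45],[0,0,0.05,0,0.45],[0,0,0,0,0.45]]]' | grep -E "pos|force:"
python3 -m creep '[[[0,0,0.05,0,0.45],[0,0,0.05,0,0.45],[0,0,0.037,0,0.45],[0,0,0,0,0.45]]]' | grep -E "pos|force:"
python3 -m creep '[[[0,0,0,0,0.2],[0,0,0,0,0.2],[0,0,0,0,0.1],[0,0,0,0,0.1],[0,0,0,0,0.1],[0,0,0,0,0.1]]]'
```

```text
tool_pos: [0.496, 0.0391, 0.3184]
force: [0.6, -0.8, -0.1]
gripper_force: 0.0
tool_pos: [0.4963, 0.0392, 0.2918]
force: [-0.0, -1.1, 0.2]
gripper_force: 0.0
clock: 23.78
tool_pos: [0.497, 0.0396, 0.2937]
orientation: [-179.9, -0.0, -20.6]
force: [-1.4, 2.1, 1.8]
opening: 0.0117
gripper_force: 30.0
```

```bash
python3 -m creep '[[[0,0,0,-0.06,0.1],[0,0,0,-0.065,0.1],[0,0,0,-0.065,0.1],[0,0,0,-0.065,0.1],[0,0,0,-0.065,0.1],[0,0,0,-0.065,0.1],[0,0,0,0,0.1]]]'
python3 -m creep '[[[0,0,0,-0.065,0.1],[0,0,0,-0.065,0.1],[0,0,0,-0.065,0.1],[0,0,0,-0.065,0.1],[0,0,0,-0.065,0.1],[0,0,0,-0.065,0.1],[0,0,0,0,0.1]]]'
```

```text
clock: 24.37
tool_pos: [0.4969, 0.0395, 0.2936]
orientation: [-180.0, -0.0, 14.3]
force: [0.1, 1.5, 2.2]
opening: 0.0118
gripper_force: 30.0
clock: 24.95
tool_pos: [0.4971, 0.0394, 0.2937]
orientation: [180.0, -0.0, 49.2]
force: [0.7, -0.5, 2.2]
opening: 0.0118
gripper_force: 30.0
```

```bash
python3 -m creep '[[[0,0,0,0,0.4],[0,0,0,0,0.4],[0,0,0,0,0.4],[0,0,0,0,0.4],[0,0,0,0,0.4],[0,0,-0.1,0,0.4],[0,0,-0.15,0,0.4],[0,0,-0.15,0,0.4]]]' | grep -E "pos|ori|force:|open"
python3 -m creep '[[[-0.15,0,-0.15,0,0.4],[-0.2,0,0,0,0.4],[-0.2,0,0,0,0.4],[-0.2,0,0,0,0.4],[0,0,0,0,0.4],[0,0,0,0,0.4]]]' | grep -E "pos|force:|clock"
python3 - <<'E'
from g import *
S={n:snapshot(n) for n in("side","top")}
np.savez("after.npz",side=S["side"]["frame"],top=S["top"]["frame"])
# tongue (white) : predicted tip closed/open brightness samples
A=np.array([-79.5,-42.5,105.])
for name,ang in(("closed",0),("half",-.65),("open",-1.3)):
    q=[wd(A+np.array([np.cos(ang)*r,np.sin(ang)*r,0])) for r in(25,35,45,52)]
    for n in S: print(name,n,[S[n]["frame"][int(round(v)),int(round(u))].tolist() for u,v in proj(S[n],q)])
for n in S:
    for r in nets.masks_of(S[n],"catch")[:1]:
        ys,xs=np.nonzero(r["region"]); print(n,r["confidence"],xs.min(),xs.max(),ys.min(),ys.max())
    for q in("buckle","buckle_pinch","concho","jar","maul","awl"):
        print(n,q,[(np.round(r["uv"]),round(r["confidence"],2)) for r in nets.landmark_of(S[n],q)])
E
python3 bf.py x
```

```text
tool_pos: [0.4964, 0.0392, 0.3734]
orientation: [-179.9, 0.1, 49.0]
force: [0.4, -0.1, -0.2]
opening: 0.0349
gripper_force: 0.0
clock: 26.12
tool_pos: [0.3975, -0.0748, 0.4032]
force: [0.1, -0.2, 0.4]
gripper_force: 0.0
closed side [[203, 197, 178], [203, 198, 178], [203, 197, 178], [206, 199, 181]]
closed top [[210, 212, 194], [209, 208, 190], [210, 211, 193], [211, 209, 188]]
half side [[170, 164, 148], [191, 185, 168], [219, 172, 121], [222, 174, 122]]
half top [[223, 188, 132], [202, 169, 120], [87, 83, 72], [89, 84, 75]]
open side [[192, 148, 104], [169, 135, 100], [188, 146, 103], [173, 134, 94]]
open top [[92, 85, 74], [89, 84, 73], [89, 84, 73], [88, 81, 72]]
side 0.61 298 321 210 233
side buckle [(array([328., 227.]), 0.81), (array([214., 247.]), 0.69), (array([324., 179.]), 0.69)]
side buckle_pinch [(array([317., 197.]), 0.89), (array([352., 185.]), 0.7), (array([209., 230.]), 0.67)]
side concho []
side jar [(array([400., 379.]), 0.66), (array([325., 211.]), 0.57)]
side maul []
side awl [(array([409., 229.]), 0.86)]
top 0.72 308 319 228 250
top buckle [(array([182., 182.]), 0.87), (array([305., 220.]), 0.68)]
top buckle_pinch [(array([203., 156.]), 0.91), (array([288., 221.]), 0.67), (array([238., 317.]), 0.61)]
top concho [(array([250., 203.]), 0.53)]
top jar []
top maul [(array([191., 212.]), 0.77), (array([302., 147.]), 0.45)]
top awl [(array([301., 148.]), 0.67)]
[-22.4 -60.9  99.6] [10.  49.4] [0.38 0.81 0.83 0.52 0.36 0.63] topmid [ -4.4  15.2 168.1]
[ 65.8 109.6  78.9] [ 37.4 108.6] [0.36 0.68 0.85] topmid [128.9 188.8  54.9]
[-22.9 -61.7 100.5] [10.2 50. ] [0.35 0.79 0.8  0.51 0.36 0.59] topmid [ -4.5  15.1 168.2]
[ -2.2 -28.5  87.4] [13.8 57.6] [0.47 0.49 0.8 ] topmid [ 22.6  55.4 143.7]
```

```bash
python3 -m creep '[[[-0.2,0,0,0,0.4],[-0.2,0,0,0,0.4],[-0.2,0,0,0,0.4],[0,0.2,0,0,0.4],[0,0.2,0,0,0.4],[0,0,0,0,0.4],[0,0,0,0,0.4]]]' | grep -E "pos|clock"
python3 - <<'E'
from g import *
S={n:snapshot(n) for n in("side","top")}
y0,h0=41,74; a=np.radians(30)
f=lambda x,out,z:wd([x-5,-2.2-(y0+out*np.cos(a)-z*np.sin(a)),h0+out*np.sin(a)+z*np.cos(a)])
for n in S:
    for r in nets.masks_of(S[n],"buckle"):
        ys,xs=np.nonzero(r["region"])
        if 270<r["uv"][0]<350: print(n,round(r["confidence"],2),cv2.approxPolyDP(cv2.convexHull(np.c_[xs,ys].astype(np.int32)),2,True)[:,0].tolist())
    print("pred",proj(S[n],[f(-35,5,0),f(35,5,0),f(35,5,104),f(-35,5,104)]).round(1).tolist())
    # saturation-based grey mask print
    c0,r0=(296,178) if n=="side" else (278,202)
    p_=S[n]["frame"][r0:r0+52,c0:c0+50].astype(int); m=((p_.max(2)-p_.min(2))<38)&(p_.max(2)>105)
    print("\n".join(f"{r0+i:3d} "+"".join("#" if v else "." for v in row) for i,row in enumerate(m[:40 if n=="top" else 52])))
E
python3 bf.py x
```

```text
clock: 27.6
tool_pos: [0.3817, -0.218, 0.4019]
side 0.91 [[359, 184], [355, 192], [329, 188], [323, 182], [327, 176], [357, 180]]
side 0.82 [[325, 185], [330, 200], [318, 228], [315, 229], [303, 193]]
pred [[317.6, 233.0], [340.0, 224.3], [328.2, 184.7], [305.3, 192.5]]
178 ...............................####..########...#.
179 ...............................####..#############
180 ..............................####...#####.#######
181 ..............................##....######....####
182 ...#.........................###...#######....####
183 .###.........................####..#######...#####
184 .###........................######################
185 .###.......................#######################
186 .###....................##########################
187 .###.................###########...###############
188 .####.............###############........#########
189 .####..........##################.............####
190 .####........####################.................
191 .####.....#######################.................
192 .####...##########################................
193 
[... 4004 characters left out ...]
.###.............####...............
236 ................................###...............
237 ................................####..............
238 .................................###..............
239 .................................###........#.....
240 ................................#####.............
241 ...............................#######............
[-12.7 -66.4  95.9] [-0.4 45.9] [0.73 0.68 0.11 0.53 0.37 0.69] topmid [-13.4   6.5 170.1]
[  7.6 -40.4  78.5] [-0.9 46. ] [0.78 0.58 0.13] topmid [  6.1  32.7 152.5]
[-12.6 -66.1  95.6] [-0.5 45.7] [0.78 0.61 0.1  0.49 0.39 0.72] topmid [-13.5   6.6 170. ]
[  6.  -42.5  80. ] [-0.8 46. ] [0.74 0.62 0.1 ] topmid [  4.5  30.5 154. ]
```

```bash
python3 -c "
from plant import workorder
print(workorder.close_job())"
```

```text
the job is handed in; nothing more can be done
None
```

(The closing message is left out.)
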